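Find the full capsule bin by its weight and load it in the stand

ROBOT

A 7-joint arm with a two-finger parallel gripper is mounted at the origin on the work surface. World frame = base frame: x ahead of the robot, y to its left, z up, the work surface at z = 0. Lengths are in m, angles in rad, forces in N, time in s.
With the tool pointing down it reaches from about 0.35 to 0.9 m from the base axis. Payload 8.1 kg.
Tool frame: the origin (TCP) lies at the very end of the fingers, on their centre line; the grasp point (between the pads) lies arm.hold_point_z behind it (arm.hold_point_z is the distance from the TCP to the grasp point, in m); z points along the fingers, y is the line along which they close (so a half turn about z gives the same grasp; the last joint's range is limited). The gripper opens to 92 mm and grips with 3 to 60 N. Pads are 19 mm wide; open, the fingers measure 130 mm over their backs; the gripper's body (75 mm by 190 mm) begins 47 mm behind the grasp point.
Start: joints at [1.158, 0.434, 0.025, 1.573, -0.012, 1.134, -0.075], TCP at [0.191, -0.595, 0.198] pointing down, gripper open.
Joint ranges: [-2.62, 2.62], [-0.44, 2.09], [-1.27, 1.32], [0.08, 2.57], [-1.32, 4.46], [0.12, 2], [-2.74, 2.74]. Speed limits (rad/s): [2.22, 2.22, 3.01, 3.01, 3.14, 3.14, 3.14].

INTERFACE

Orientations are given as a rotation vector (axis times angle).
In Python, from cell import arm, vision, job, cut_out gives the robot as it stands. The module is installed in compiled form; this text tells all that it offers.
- The arm moves only by the tool play_rows, never from a script. Its argument "increments" is text: rows parted by semicolons, each of 5 numbers parted by spaces: the shift along the tool's x, y, z in cm, then the turn about the tool's z in degrees, then the opening, from -1 (shut) to 1 (fully open), so that 0 is half open. A call has 1 to 5 rows; each row shifts and turns the commanded pose from where the row before left it, along the tool's axes as they then stand; what a row does not reach is not made up. A row lasts 1/12 s, in which the tool goes at most 41.7 mm and 7.16 degrees, less where a joint would pass 70% of its speed; a pose out of reach is approached as far as the arm can. A call is refused whole if a number of a shift passes 4.17 or a number of a turn 7.16, either way. A call with a gripper value outside its range is refused whole. The fingers move at their own pace and stop on an object; "grip_force" is the grip in N (left out, the last holds). Time passes only in rows, so rows that do not move let the fingers close. It gives the time, the measured TCP pose, the force, the opening and the grip force at its end, in the units of the state.
- arm.observe(): the state, without advancing time (a new reading comes with each control period).
- vision.get_image(name): name is "scene" or "top" or "wrist"; returns a dict with "frame" (400x640x3 uint8, red, green, blue), "z_map" (400x640 float32, m along the optical axis (not along the pixel's ray), 0 where there is no reading), "mtx" (3x3 intrinsics, pixels), "distortion" ([k1, k2, p1, p2, k3] as OpenCV has them; the pictures are not rectified), "cam_to_world" (4x4, takes a point from camera to world coordinates). Camera axes: x right, y up, looking along -z (the intrinsics and any distortion apply to the point x, -y, -z); pixel columns grow to the right and rows downward; lengths in m; the calibration is good to about 2 mm. A picture is of the moment at which its call begins.
- job.sign_off(): hands the job in; it is judged then, once.
Trained networks look in a picture, given as the dict that the camera call returned (one of the last four; its "shot" number tells which), for a name from the list of things; names that differ only in an ending like _2 or _b are one class to them, and where a whole thing is asked for, a point or a joint stands for the part that bears it (a point fixed in the world has none). Each returns a list of dicts, best first, with "confidence" (0 to 1); they miss things now and then, are a little off and sometimes report something else, mostly with a low value. They report only what shows in the picture. A call takes as long as a camera call.
- cut_out(query, picture): "mask" (400x640 bool, what is visible of it) and "point" ([row, column] in pixels, amid what is visible of it).
The state is a dict: "clock": time; "joints": joint angles; "dq": joint speeds; "joint_efforts": joint torques, N m; "position": TCP position; "ee_rot": TCP orientation; "force": force on the tool from outside, world axes, zero at the start; "ft_torque": the same for the moment, N m; "width": opening from 0.0 (shut) to 1.0 (fully open); "gripper_force": force on a finger pad.
Only numpy, scipy, OpenCV 4.12 (cv2) and the standard library are available. Lean on these libraries where they do the work, as an engineer would, in place of code of your own. Each camera call takes 0.05 s, during which the arm holds its last target. There are 200 camera calls.

TASK

Two of the three loose closed capsule bins are used up and one is still full: find the full one by its weight, and stand the used-up ones back where they were. Set the full bin down on the counter at the mouth of the stand's empty bay, pull towards you, and let go; then take it by its pull and slide it in until it is fully home against the stop at the back. Leave the other things on the counter alone.

Things in the scene. Friction and masses are not known exactly. Their poses are not given: they have to be found in the camera images.
- bin_a: loose closed capsule bin, one of three alike: white box 150 mm long (x), 60 wide (y), 70 high, grey lid, origin at the centre of its underside. Upright grey pull on its -x end: a fin 10 mm thick (y), x = -75 to -111 mm, 22 to 62 mm above the underside. Any of the three may be the full one: that weighs 0.44 to 0.56 kg, the used-up ones 0.2 kg; contents cannot be seen
- bin_b: loose closed capsule bin, one of three alike: white box 150 mm long (x), 60 wide (y), 70 high, grey lid, origin at the centre of its underside. Upright grey pull on its -x end: a fin 10 mm thick (y), x = -75 to -111 mm, 22 to 62 mm above the underside. Any of the three may be the full one: that weighs 0.44 to 0.56 kg, the used-up ones 0.2 kg; contents cannot be seen
- bin_c: loose closed capsule bin, one of three alike: white box 150 mm long (x), 60 wide (y), 70 high, grey lid, origin at the centre of its underside. Upright grey pull on its -x end: a fin 10 mm thick (y), x = -75 to -111 mm, 22 to 62 mm above the underside. Any of the three may be the full one: that weighs 0.44 to 0.56 kg, the used-up ones 0.2 kg; contents cannot be seen
- stand: fixed wooden stand, 233 mm wide (y), 172 deep (x), 86 high; origin on the counter under the middle of its front edge, +x into it. Three bays open to the front, 67 mm wide, 76 high, 8 mm dividers, at y = -75, 0, +75 mm; floor is the counter. Two, whichever, hold fixed bins flush with the front, pulls sticking out. Cups and a caddy on the deck start 75 mm behind the front, up to 140 mm high
- stop: fixed dark rubber stop at the back of the stand's empty bay, whichever of the three that is. Its origin is not on the rubber but on the counter in the middle of that bay, 75 mm behind the stand's front edge and 75 mm before the rubber's face: exactly where a bin's origin lies when the bin is home. +x points into the bay
- table: the counter top that everything stands on, upper face at height 0; the full bin drags on it with about 2 to 4 N, more if it is pressed down while it slides
- shaker: small loose steel shaker, 40 mm across, 75 mm high, standing between the bins and the stand; bystander; origin under its base
- mug: loose white mug, 80 mm across, 95 mm high; bystander; origin under its base
- teaspoon: loose steel teaspoon, 140 mm long, lying flat; bystander; origin under its middle
- jar: loose glass jar with steel cap, 72 mm across, 110 mm high; bystander; origin under its base
- carton_can: loose cardboard can, 70 mm across, 120 mm high; bystander; origin under its base

How it is judged:
On the way:
1. the full bin stands on the counter at the mouth of the empty bay, upright and let go, not yet home (((x of bin_a in the frame of stop between -0.3 and -0.02 m and y of bin_a in the frame of stop between -0.045 and 0.045 m and angle between bin_a's own z axis and vertical below 0.1 rad and linear speed of bin_a below 0.02 m/s and contact force between bin_a and the fingers below 0.05 N and contact force between bin_a and table above 3.3 N) or (x of bin_b in the frame of stop between -0.3 and -0.02 m and y of bin_b in the frame of stop between -0.045 and 0.045 m and angle between bin_b's own z axis and vertical below 0.1 rad and linear speed of bin_b below 0.02 m/s and contact force between bin_b and the fingers below 0.05 N and contact force between bin_b and table above 3.3 N) or (x of bin_c in the frame of stop between -0.3 and -0.02 m and y of bin_c in the frame of stop between -0.045 and 0.045 m and angle between bin_c's own z axis and vertical below 0.1 rad and linear speed of bin_c below 0.02 m/s and contact force between bin_c and the fingers below 0.05 N and contact force between bin_c and table above 3.3 N))), for 0.2 s.
At the end, for the whole second after the job is handed in: The full bin (told by its pressing on the counter with more than 3.3 N) is home in the empty bay: at rest and upright, within 5 mm of touching the stop along the bay, 8 mm across it and 0.1 rad of straight; the two used-up bins stand upright and at rest within 50 mm of where they began (((x of bin_a in the frame of stop between -0.005 and 0.005 m and y of bin_a in the frame of stop between -0.008 and 0.008 m and angle between the x axis of bin_a and the x axis of stop, either way round below 0.1 rad and angle between each of bin_a, bin_b, bin_c's own z axis and vertical below 0.06 rad and linear speed of each of bin_a, bin_b, bin_c below 0.01 m/s and contact force between bin_a and table above 3.3 N and distance of each of bin_b, bin_c from where it was at the start of the episode below 0.05 m) or (x of bin_b in the frame of stop between -0.005 and 0.005 m and y of bin_b in the frame of stop between -0.008 and 0.008 m and angle between the x axis of bin_b and the x axis of stop, either way round below 0.1 rad and angle between each of bin_b, bin_a, bin_c's own z axis and vertical below 0.06 rad and linear speed of each of bin_b, bin_a, bin_c below 0.01 m/s and contact force between bin_b and table above 3.3 N and distance of each of bin_a, bin_c from where it was at the start of the episode below 0.05 m) or (x of bin_c in the frame of stop between -0.005 and 0.005 m and y of bin_c in the frame of stop between -0.008 and 0.008 m and angle between the x axis of bin_c and the x axis of stop, either way round below 0.1 rad and angle between each of bin_c, bin_a, bin_b's own z axis and vertical below 0.06 rad and linear speed of each of bin_c, bin_a, bin_b below 0.01 m/s and contact force between bin_c and table above 3.3 N and distance of each of bin_a, bin_b from where it was at the start of the episode below 0.05 m))).
It fails at once if a bin is tipped by more than 0.6 rad (angle between any of bin_a, bin_b, bin_c's own z axis and vertical above 0.6 rad).
It fails at once if another thing on the counter (shaker, mug, teaspoon, jar, can) is shifted by more than 30 mm (distance of any of shaker, mug, teaspoon, jar, carton_can from where it was at the start of the episode above 0.03 m).
It also fails if it takes over 70 s, if anything falls off the work surface, if the arm or the gripper's body presses on something with over 40 N, if the wrist force passes 120 N, or if a joint passes its speed limit or range.

## Working session

There is one attempt and no reset: what is moved stays moved. The work goes in short steps, Python scripts to look and compute and a tool call to move; the robot and the scene stay as the last step left them, time stands still between calls to the robot, and variables do not carry over. Pictures are saved under pics/ and viewed, at most 10 in all, crops included, and the job is handed in when it is done.

Besides the shell and the picture viewer there is one more tool, called after "Emit:" as a command line: name --argument value ..., lists and objects as JSON in quotes. play_rows: Moves the arm, as the interface text tells. Its arguments: {"type":"object","properties":{"increments":{"type":"string"},"grip_force":{"type":"number"}},"required":["increments"]}

```bash
mkdir -p pics; cat > h.py <<'E'
import numpy as np, cv2
from cell import arm, vision, job, cut_out
def pts(im, mask=None):
    z=im["z_map"]; m=(z>0) if mask is None else (mask&(z>0))
    r,c=np.nonzero(m)
    n=cv2.undistortPoints(np.c_[c,r].astype(float).reshape(-1,1,2),im["mtx"],np.array(im["distortion"])).reshape(-1,2)
    d=z[r,c]; P=np.c_[n[:,0]*d,-n[:,1]*d,-d,np.ones(len(d))]
    return (P@np.array(im["cam_to_world"]).T)[:,:3],r,c
def save(im,name): cv2.imwrite(f"pics/{name}.png",im["frame"][:,:,::-1])
E
python3 - <<'E'
from h import *
s=arm.observe(); print({k:np.round(v,3) for k,v in s.items()})
a=vision.get_image("top");b=vision.get_image("scene")
save(a,"top");save(b,"scene")
for nm in ["bin_a","stand","stop","shaker","mug","teaspoon","jar","carton_can"]:
    for d in cut_out(nm,a)[:6]:
        P,_,_=pts(a,d["mask"]); 
        if len(P)==0: continue
        print(nm,round(d["confidence"],2),d["point"],np.round(np.percentile(P,[2,50,98],axis=0),3).tolist())
print(arm.hold_point_z)
E
```

```text
{'clock': np.float64(0.0), 'joints': array([ 1.158,  0.435,  0.025,  1.574, -0.012,  1.134, -0.075]), 'dq': array([-0.   ,  0.   ,  0.001, -0.   , -0.001, -0.   , -0.001]), 'joint_efforts': array([-1.0000e-03, -6.6786e+01,  9.8500e-01, -3.1447e+01, -6.1000e-02,
        4.3000e-02,  0.0000e+00]), 'position': array([ 0.19 , -0.595,  0.197]), 'ee_rot': array([-3.103e+00, -4.840e-01,  1.000e-03]), 'force': array([ 0.284, -0.177,  0.32 ]), 'ft_torque': array([-0.013, -0.038,  0.042]), 'gripper_force': np.float64(0.0), 'width': np.float64(1.001)}
bin_a 0.92 [217.8, 197.7] [[0.405, 0.277, 0.001], [0.498, 0.305, 0.07], [0.578, 0.344, 0.075]]
bin_a 0.79 [220.1, 239.7] [[0.406, 0.167, 0.011], [0.499, 0.193, 0.071], [0.575, 0.225, 0.076]]
bin_a 0.64 [221.7, 156.3] [[0.392, 0.392, 0.004], [0.485, 0.417, 0.07], [0.561, 0.458, 0.075]]
bin_a 0.3 [159.9, 186.1] [[0.645, 0.27, -0.001], [0.66, 0.366, 0.013], [0.687, 0.401, 0.023]]
stand 0.86 [143.1, 390.0] [[0.614, -0.316, 0.071], [0.699, -0.201, 0.089], [0.783, -0.092, 0.145]]
shaker 0.65 [223.8, 158.7] [[0.391, 0.392, 0.001], [0.483, 0.418, 0.07], [0.561, 0.464, 0.075]]
mug 0.7 [149.2, 243.5] [[0.621, 0.154, 0.001], [0.684, 0.203, 0.035], [0.72, 0.229, 0.098]]
teaspoon 0.85 [159.8, 185.4] [[0.645, 0.27, 0.001], [0.661, 0.369, 0.014], [0.687, 0.404, 0.023]]
jar 0.6 [150.5, 244.2] [[0.621, 0.154, 0.002], [0.684, 0.202, 0.038], [0.72, 0.228, 0.098]]
jar 0.56 [140.8, 278.6] [[0.676, 0.064, 0.001], [0.702, 0.095, 0.109], [0.743, 0.13, 0.115]]
carton_can 0.82 [225.0, 484.6] [[0.46, -0.478, 0.014], [0.492, -0.435, 0.119], [0.523, -0.417, 0.125]]
0.0188
```

View pics/top.png

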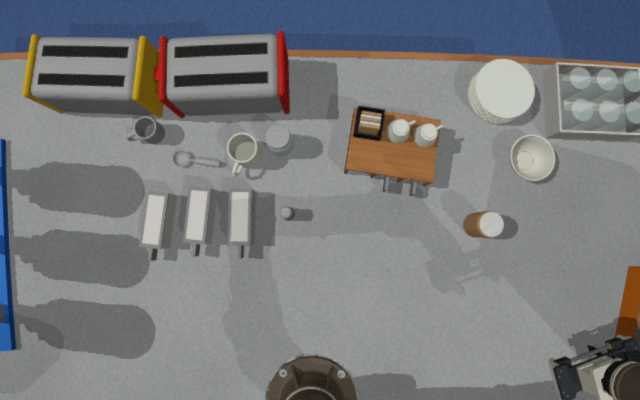

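View pics/scene.png

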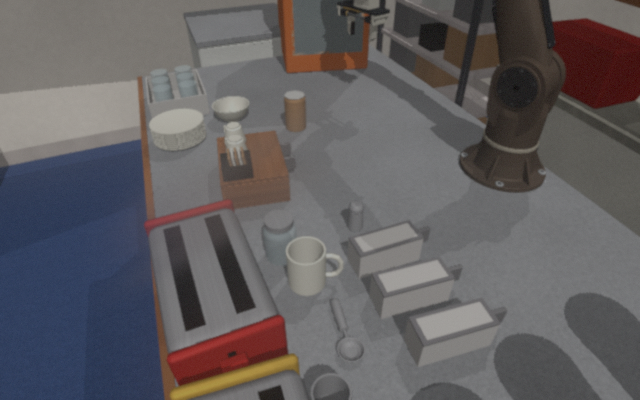

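The top view shows the three bins at row 217, columns 156, 198 and 240, and the shaker at (213, 287). The stand's two pulls are at columns 387 and 413, so the empty bay is its left (+y) one, at column ~361. The scene view agrees.

```bash
python3 - <<'E'
from h import *
a=vision.get_image("top")
P,r,c=pts(a)
def rect(m,n):
    q=P[m]; R=cv2.minAreaRect((q[:,:2]*1000).astype(np.float32)); print(n,len(q),np.round(R[0],1),np.round(R[1],1),round(R[2],2),'z',np.round(np.median(q[:,2]),4)); print(np.round(cv2.boxPoints(R)).tolist())
reg=lambda x0,x1,y0,y1,z0,z1:(P[:,0]>x0)&(P[:,0]<x1)&(P[:,1]>y0)&(P[:,1]<y1)&(P[:,2]>z0)&(P[:,2]<z1)
for n,y in (("L",.42),("M",.305),("R",.193)):
    rect(reg(.35,.6,y-.06,y+.06,.066,.082),n+" lid")
    rect(reg(.35,.6,y-.06,y+.06,.05,.064),n+" fin")
rect(reg(.55,.85,-.36,-.05,.08,.092),"deck")
rect(reg(.4,.62,-.3,-.1,.045,.07),"pulls")
rect(reg(.44,.58,.05,.13,.06,.09),"shaker")
rect(reg(.62,.8,.04,.145,.1,.13),"jar")
rect(reg(.6,.75,.15,.25,.08,.12),"mug")
rect(reg(.4,.58,-.5,-.38,.1,.14),"can")
# edge-based deck front: per column min x where z~deck
m=reg(.55,.7,-.36,-.05,.08,.092)
q=P[m]; 
for y in np.arange(-.32,-.08,.02):
    k=abs(q[:,1]-y)<.006
    if k.any(): print(round(y,2),round(np.percentile(q[k,0],2),4))
E
```

```text
L lid 1247 [474.4 429.8] [ 62.2 182.1] 83.72 z 0.0711
[[381.0, 409.0], [561.0, 389.0], [568.0, 451.0], [387.0, 471.0]]
L fin 170 [468.  409.6] [ 53.3 185.2] 64.06 z 0.0583
[[373.0, 426.0], [540.0, 345.0], [563.0, 393.0], [396.0, 474.0]]
M lid 1322 [488.8 312.9] [ 63.4 182.7] 85.5 z 0.0712
[[395.0, 288.0], [577.0, 274.0], [582.0, 337.0], [400.0, 352.0]]
M fin 133 [482. 289.] [ 39.3 189.1] 70.27 z 0.0591
[[386.0, 302.0], [564.0, 239.0], [578.0, 276.0], [400.0, 339.0]]
R lid 1284 [489.5 197.6] [177.7  61.7] 0.36 z 0.0715
[[400.0, 228.0], [401.0, 166.0], [578.0, 167.0], [578.0, 229.0]]
R fin 101 [482.5 173.5] [ 41.6 186.1] 74.45 z 0.0602
[[387.0, 178.0], [567.0, 128.0], [578.0, 169.0], [398.0, 218.0]]
deck 3791 [ 701.4 -207.1] [233.6 171.9] 82.39 z 0.0876
[[601.0, -312.0], [771.0, -334.0], [802.0, -103.0], [632.0, -80.0]]
pulls 196 [ 595.7 -232.7] [126.6  39.7] 82.46 z 0.0622
[[568.0, -293.0], [607.0, -298.0], [624.0, -173.0], [584.0, -167.0]]
shaker 141 [516.4  74.8] [35.  32.1] 89.39 z 0.0738
[[500.0, 57.0], [532.0, 57.0], [533.0, 92.0], [501.0, 92.0]]
jar 555 [739.7 104.2] [120.5  66.5] 6.7 z 0.1111
[[676.0, 130.0], [684.0, 64.0], [803.0, 78.0], [796.0, 144.0]]
mug 238 [678.7 197.9] [76.4 92. ] 32.96 z 0.0937
[[622.0, 216.0], [672.0, 139.0], [736.0, 180.0], [686.0, 257.0]]
can 609 [ 492.6 -450.1] [66.8 66.3] 53.98 z 0.1209
[[446.0, -458.0], [500.0, -497.0], [539.0, -443.0], [485.0, -404.0]]
-0.32 0.6413
-0.3 0.6039
-0.28 0.6067
-0.26 0.609
-0.24 0.6114
-0.22 0.6149
-0.2 0.6176
-0.18 0.6202
-0.16 0.623
-0.14 0.6249
-0.12 0.6273
-0.1 0.6315
```

Emit:
play_rows --increments "0 0 0 5.8 1;0 0 0 5.8 1;0 0 0 5.7 1;0 0 0 0 1"

```text
clock: 0.88
position: [0.1906, -0.5952, 0.1978]
ee_rot: [3.142, 0.005, -0.0]
force: [0.7, -0.1, -0.7]
width: 1.001
gripper_force: 0.0
```

Emit:
play_rows --increments "1.4 -3.6 0 0 1;1.4 -3.6 0 0 1;1.4 -3.6 0 0 1;1.4 -3.6 0 0 1;1.4 -3.6 0 0 1"

```text
clock: 1.3
position: [0.2594, -0.413, 0.1978]
ee_rot: [3.141, 0.018, 0.0]
force: [0.9, 0.4, 0.2]
width: 1.003
gripper_force: 0.0
```

Emit:
play_rows --increments "1.4 -3.6 0 0 1;1.4 -3.6 0 0 1;1.4 -3.6 0 0 1;1.4 -3.6 0 0 1;1.4 -3.6 0 0 1"

```text
clock: 1.72
position: [0.328, -0.2325, 0.1981]
ee_rot: [3.141, 0.018, 0.001]
force: [1.1, -1.6, 0.1]
width: 1.0
gripper_force: 0.0
```

Emit:
play_rows --increments "1.4 -3.6 0 0 1;1.4 -3.6 0 0 1;1.4 -3.6 0 0 1;1.4 -3.6 0 0 1;1.4 -3.6 0 0 1"

```text
clock: 2.13
position: [0.3967, -0.0519, 0.1982]
ee_rot: [3.141, 0.018, 0.002]
force: [1.3, -0.3, -0.5]
width: 1.001
gripper_force: 0.0
```

Emit:
play_rows --increments "1.4 -3.6 0 0 1;1.4 -3.6 0 0 1;1.4 -3.6 0 0 1;1.4 -3.6 0 0 1;1.4 -3.6 0 0 1"

```text
clock: 2.55
position: [0.4654, 0.1287, 0.198]
ee_rot: [3.141, 0.018, 0.001]
force: [1.2, -1.1, 0.2]
width: 0.997
gripper_force: 0.0
```

```bash
cat >> h.py <<'E'
from scipy.spatial.transform import Rotation as Ro
def go(x,y,z,yaw=None):
    s=arm.observe(); R=Ro.from_rotvec(s["ee_rot"]).as_matrix(); p=s["position"]
    yw=np.degrees(np.arctan2(R[1,0],R[0,0]))
    if yaw is not None:
        print("turn",round(yw-yaw,2))
        c,sn=np.cos(np.radians(yaw)),np.sin(np.radians(yaw)); R=np.array([[c,sn,0],[sn,-c,0],[0,0,-1]])
    print("t",round(s["clock"],2),"pos",np.round(p,4),"yaw",round(yw,2),"tilt",np.round(R[:,2],3),"F",np.round(s["force"],2),"w",round(s["width"],3),"delta tool cm",np.round(R.T@(np.array([x,y,z])-p)*100,2))
E
python3 -c "
from h import *
go(.503,.1975,.03,0.4)"
```

```text
turn 0.24
t 2.55 pos [0.4654 0.1287 0.198 ] yaw 0.64 tilt [ 0.  0. -1.] F [ 1.22 -1.07  0.17] w 0.997 delta tool cm [ 3.81 -6.85 16.8 ]
```

Emit:
play_rows --increments "1.9 -3.4 0 0.2 1;1.9 -3.4 0 0 1;0 0 0 0 1;0 0 0 0 1"

```text
clock: 2.88
position: [0.5027, 0.1976, 0.1974]
ee_rot: [-3.14, -0.017, 0.001]
force: [-0.9, -1.0, -0.6]
width: 0.997
gripper_force: 0.0
```

```bash
python3 -c "
from h import *
go(.503,.1975,.03,0.4)"
```

```text
turn 0.23
t 2.88 pos [0.5027 0.1976 0.1974] yaw 0.63 tilt [ 0.  0. -1.] F [-0.88 -1.04 -0.58] w 0.997 delta tool cm [3.000e-02 1.000e-02 1.674e+01]
```

Emit:
play_rows --increments "0 0 4 0 1;0 0 4 0 1;0 0 4 0 1;0 0 3 0 1;0 0 1.7 0 1"

```text
clock: 3.3
position: [0.5004, 0.1924, 0.0275]
ee_rot: [3.139, 0.009, -0.006]
force: [-0.6, 0.0, 0.8]
width: 1.001
gripper_force: 0.0
```

Emit:
play_rows --increments "0 0 0 0 1;0 0 0 0 -1;0 0 0 0 -1;0 0 0 0 -1;0 0 0 0 -1" --grip_force 20

```text
clock: 3.72
position: [0.5036, 0.1954, 0.0323]
ee_rot: [-3.141, -0.007, -0.004]
force: [0.2, -0.1, 0.8]
width: 0.76
gripper_force: 0.0
```

Emit:
play_rows --increments "0 0 0 0 -1;0 0 0 0 -1;0 0 0 0 -1;0 0 0 0 -1"

```text
clock: 4.05
position: [0.5033, 0.1957, 0.0318]
ee_rot: [-3.141, -0.007, -0.003]
force: [-0.3, 0.1, 7.2]
width: 0.65
gripper_force: 20.0
```

Emit:
play_rows --increments "0 0 -1 0 -1;0 0 -1 0 -1;0 0 0 0 -1;0 0 0 0 -1;0 0 0 0 -1"

```text
clock: 4.47
position: [0.5025, 0.1949, 0.0508]
ee_rot: [3.141, 0.006, 0.0]
force: [0.6, 0.7, -1.9]
width: 0.651
gripper_force: 20.0
```

Emit:
play_rows --increments "0 0 0 0 -1;0 0 0 0 -1;0 0 0 0 -1"

```text
clock: 4.72
position: [0.5022, 0.195, 0.0504]
ee_rot: [3.141, 0.007, -0.001]
force: [-0.3, 0.3, -1.5]
width: 0.653
gripper_force: 20.0
```

Emit:
play_rows --increments "0 0 0 0 -1;0 0 0 0 -1"

```text
clock: 4.88
position: [0.5024, 0.1951, 0.0506]
ee_rot: [3.141, 0.007, -0.0]
force: [-0.1, -0.2, -1.4]
width: 0.65
gripper_force: 20.0
```

Emit:
play_rows --increments "0 0 0 0 -1;0 0 0 0 -1"

```text
clock: 5.05
position: [0.5025, 0.1951, 0.0507]
ee_rot: [3.142, 0.007, -0.0]
force: [0.7, -0.3, -1.8]
width: 0.651
gripper_force: 20.0
```

Emit:
play_rows --increments "0 0 0.9 0 -1;0 0 0.9 0 -1;0 0 0 0 -1;0 0 0 0 -1;0 0 0 0 1"

```text
clock: 5.47
position: [0.5021, 0.195, 0.0322]
ee_rot: [3.141, 0.007, -0.001]
force: [-0.4, -0.1, -0.2]
width: 0.683
gripper_force: 0.0
```

Emit:
play_rows --increments "0 0 0 0 1;0 0 0 0 1;0 0 0 0 1;0 0 0 0 1;0 0 0 0 1"

```text
clock: 5.88
position: [0.5026, 0.1952, 0.0329]
ee_rot: [-3.142, -0.007, -0.0]
force: [0.1, 0.5, 0.3]
width: 0.989
gripper_force: 0.0
```

Emit:
play_rows --increments "0 0 -3 0 1;0 0 -3 0 1;0 0 -3 0 1;0 0 0 4.7 1;0 0 0 0 1"

```text
clock: 6.3
position: [0.5037, 0.1957, 0.1246]
ee_rot: [-3.137, 0.128, -0.006]
force: [-0.5, -0.4, -0.6]
width: 0.999
gripper_force: 0.0
```

```bash
python3 -c "
from h import *
go(.5047,.3113,.03,-4.4)"
```

```text
turn -0.28
t 6.3 pos [0.5037 0.1957 0.1246] yaw -4.68 tilt [ 0.  0. -1.] F [-0.53 -0.36 -0.65] w 0.999 delta tool cm [ -0.79 -11.53   9.46]
```

Emit:
play_rows --increments "-0.2 -3 0 0 1;-0.2 -3 0 0 1;-0.2 -3 0 0 1;-0.2 -2.5 0 0 1;0 0 0 0 1"

```text
clock: 6.72
position: [0.5013, 0.3165, 0.1218]
ee_rot: [-3.137, 0.109, 0.003]
force: [-0.8, 0.3, 0.8]
width: 0.999
gripper_force: 0.0
```

Emit:
play_rows --increments "0 0 2.5 0 1;0 0 2.5 0 1;0 0 2.5 0 1;0 0 1.9 0 1;0 0 0 0 1"

```text
clock: 7.13
position: [0.5006, 0.3075, 0.024]
ee_rot: [3.134, -0.119, -0.01]
force: [0.0, -1.1, -0.0]
width: 1.004
gripper_force: 0.0
```

Emit:
play_rows --increments "0 0 0 0 -1;0 0 0 0 -1;0 0 0 0 -1;0 0 0 0 -1;0 0 0 0 -1"

```text
clock: 7.55
position: [0.5041, 0.3109, 0.0298]
ee_rot: [-3.138, 0.122, -0.003]
force: [1.0, 1.1, -0.5]
width: 0.689
gripper_force: 0.6
```

Emit:
play_rows --increments "0 0 0 0 -1;0 0 0 0 -1;0 0 0 0 -1"

```text
clock: 7.8
position: [0.5041, 0.311, 0.0297]
ee_rot: [-3.138, 0.122, -0.002]
force: [-1.2, 0.8, 6.7]
width: 0.65
gripper_force: 20.0
```

Emit:
play_rows --increments "0 0 -1 0 -1;0 0 -1 0 -1;0 0 0 0 -1;0 0 0 0 -1;0 0 0 0 -1"

```text
clock: 8.22
position: [0.5034, 0.3102, 0.0488]
ee_rot: [3.139, -0.122, 0.0]
force: [-0.2, 0.0, -2.8]
width: 0.651
gripper_force: 20.0
```

Emit:
play_rows --increments "0 0 0 0 -1;0 0 0 0 -1;0 0 0 0 -1"

```text
clock: 8.47
position: [0.5033, 0.3102, 0.0483]
ee_rot: [3.139, -0.122, -0.001]
force: [0.1, -0.4, -1.3]
width: 0.65
gripper_force: 20.0
```

Emit:
play_rows --increments "0 0 0 0 -1;0 0 0 0 -1"

```text
clock: 8.63
position: [0.5034, 0.3103, 0.0485]
ee_rot: [3.139, -0.122, -0.0]
force: [0.5, 1.1, -2.3]
width: 0.65
gripper_force: 20.0
```

Also light. The full bin should be the left one.

Emit:
play_rows --increments "0 0 0.9 0 -1;0 0 0.9 0 -1;0 0 0 0 -1;0 0 0 0 -1;0 0 0 0 1"

```text
clock: 9.05
position: [0.5031, 0.3102, 0.0302]
ee_rot: [3.139, -0.122, -0.001]
force: [0.2, -0.3, 1.0]
width: 0.69
gripper_force: 0.0
```

Emit:
play_rows --increments "0 0 0 0 1;0 0 0 0 1;0 0 0 0 1;0 0 0 0 1;0 0 0 0 1"

```text
clock: 9.47
position: [0.5036, 0.3104, 0.0309]
ee_rot: [-3.139, 0.122, -0.0]
force: [-0.3, 0.6, -0.3]
width: 0.992
gripper_force: 0.0
```

Emit:
play_rows --increments "0 0 -3 0 1;0 0 -3 0 1;0 0 -3 0 1;0 0 0 1.9 1;0 0 0 0 1"

```text
clock: 9.88
position: [0.5046, 0.3113, 0.1228]
ee_rot: [-3.134, 0.177, -0.005]
force: [-0.4, 0.8, -1.3]
width: 1.004
gripper_force: 0.0
```

```bash
python3 -c "
from h import *
go(.490,.4282,.03,-6.3)"
```

```text
turn -0.15
t 9.88 pos [0.5046 0.3113 0.1228] yaw -6.45 tilt [ 0.  0. -1.] F [-0.4   0.78 -1.33] w 1.004 delta tool cm [ -2.73 -11.46   9.28]
```

Emit:
play_rows --increments "-0.7 -3 0 0 1;-0.7 -3 0 0 1;-0.7 -3 0 0 1;-0.6 -2.5 0 0 1;0 0 0 0 1"

```text
clock: 10.3
position: [0.4856, 0.4338, 0.1196]
ee_rot: [-3.135, 0.162, 0.005]
force: [-1.1, 0.4, -0.2]
width: 0.997
gripper_force: 0.0
```

Emit:
play_rows --increments "0 0 2.5 0 1;0 0 2.5 0 1;0 0 2.5 0 1;0 0 1.7 0 1;0 0 0 0 1"

```text
clock: 10.72
position: [0.4868, 0.4246, 0.0236]
ee_rot: [3.13, -0.172, -0.009]
force: [-1.0, -0.7, -0.3]
width: 1.003
gripper_force: 0.0
```

Emit:
play_rows --increments "0 0 0 0 -1;0 0 0 0 -1;0 0 0 0 -1;0 0 0 0 -1;0 0 0 0 -1" --grip_force 30

```text
clock: 11.13
position: [0.49, 0.4284, 0.0299]
ee_rot: [-3.135, 0.174, -0.002]
force: [0.6, 2.8, 0.9]
width: 0.684
gripper_force: 1.7
```

Emit:
play_rows --increments "0 0 0 0 -1;0 0 0 0 -1;0 0 0 0 -1"

```text
clock: 11.38
position: [0.49, 0.4288, 0.0299]
ee_rot: [-3.135, 0.174, -0.002]
force: [-1.1, 2.0, 6.6]
width: 0.647
gripper_force: 30.0
```

Emit:
play_rows --increments "0 0 -1 0 -1;0 0 -1 0 -1;0 0 0 0 -1;0 0 0 0 -1;0 0 0 0 -1"

```text
clock: 11.8
position: [0.4892, 0.4272, 0.0484]
ee_rot: [3.136, -0.174, -0.001]
force: [-0.7, -0.5, -5.2]
width: 0.652
gripper_force: 30.0
```

Emit:
play_rows --increments "0 0 0 0 -1;0 0 0 0 -1;0 0 0 0 -1"

```text
clock: 12.05
position: [0.4892, 0.4274, 0.0483]
ee_rot: [3.136, -0.174, -0.001]
force: [0.3, 0.6, -4.4]
width: 0.653
gripper_force: 30.0
```

```bash
python3 -c "
from h import *
go(.490,.4282,.03,-7.5)"
```

```text
turn 1.14
t 12.05 pos [0.4892 0.4274 0.0483] yaw -6.36 tilt [ 0.  0. -1.] F [ 0.25  0.6  -4.42] w 0.653 delta tool cm [ 0.07 -0.09  1.83]
```

Emit:
play_rows --increments "0 0 -3 1.1 -1;0 0 -3 0 -1;0 0 -3 0 -1;0 0 0 0 -1;0 0 0 0 -1"

```text
clock: 12.47
position: [0.4901, 0.4287, 0.1404]
ee_rot: [-3.132, 0.204, -0.004]
force: [0.5, -0.2, -5.3]
width: 0.648
gripper_force: 30.0
```

```bash
python3 -c "
from h import *
go(.502,-.105,.032,-7.5)"
```

```text
turn 0.04
t 12.47 pos [0.4901 0.4287 0.1404] yaw -7.46 tilt [ 0.  0. -1.] F [ 0.55 -0.23 -5.31] w 0.648 delta tool cm [ 8.14 52.76 10.84]
```

Emit:
play_rows --increments "0.3 2 0 0 -1;0.5 3 0 0 -1;0.5 3 0 0 -1;0.5 3 0 0 -1;0.5 3 0 0 -1"

```text
clock: 12.88
position: [0.4928, 0.2836, 0.1367]
ee_rot: [3.133, -0.204, -0.004]
force: [1.4, -0.2, -5.3]
width: 0.65
gripper_force: 30.0
```

Emit:
play_rows --increments "0.5 3 0 0 -1;0.5 3 0 0 -1;0.5 3 0 0 -1;0.5 3 0 0 -1;0.5 3 0 0 -1"

```text
clock: 13.3
position: [0.4979, 0.1319, 0.137]
ee_rot: [3.134, -0.204, -0.004]
force: [1.7, 0.2, -4.3]
width: 0.648
gripper_force: 30.0
```

Emit:
play_rows --increments "0.5 3 0 0 -1;0.5 3 0 0 -1;0.5 3 0 0 -1;0.5 3 0 0 -1;0.5 3 0 0 -1"

```text
clock: 13.72
position: [0.5032, -0.0198, 0.1372]
ee_rot: [3.135, -0.204, -0.004]
force: [0.4, 0.7, -5.3]
width: 0.651
gripper_force: 30.0
```

Emit:
play_rows --increments "0.3 3 0 0 -1;0.3 3 0 0 -1;0.2 2 0 0 -1;0 0 0 0 -1;0 0 0 0 -1"

```text
clock: 14.13
position: [0.5008, -0.0999, 0.1372]
ee_rot: [3.134, -0.209, -0.004]
force: [-0.1, 0.7, -5.6]
width: 0.649
gripper_force: 30.0
```

```bash
python3 -c "
from h import *
go(.502,-.105,.032,-7.5)
a=vision.get_image('top'); save(a,'top2')
P,r,c=pts(a)
m=(P[:,2]>.08)&(P[:,2]<.092)&(P[:,0]>.55)&(P[:,1]<-.06)&(P[:,1]>-.36)&(P[:,0]<.82)
print(cv2.minAreaRect((P[m][:,:2]*1000).astype(np.float32)))
"
```

```text
turn -0.14
t 14.13 pos [ 0.5008 -0.0999  0.1372] yaw -7.64 tilt [ 0.  0. -1.] F [-0.13  0.72 -5.63] w 0.649 delta tool cm [ 0.19  0.49 10.52]
((701.8170166015625, -207.21249389648438), (233.9217071533203, 172.37950134277344), 82.44312286376953)
```

View pics/top2.png

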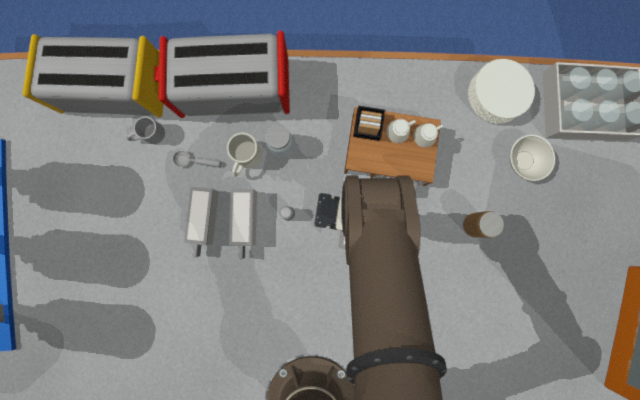

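The top view shows the held bin under the wrist, in front of the bay. The shaker at (213, 287) and the other two bins are undisturbed.

Emit:
play_rows --increments "0.2 0.5 2 0 -1;0 0 2.5 0 -1;0 0 2.5 0 -1;0 0 1.8 0 -1;0 0 0.8 0 -1"

```text
clock: 14.6
position: [0.5015, -0.1018, 0.0398]
ee_rot: [-3.134, 0.201, 0.007]
force: [-0.6, 0.1, -4.9]
width: 0.653
gripper_force: 30.0
```

Emit:
play_rows --increments "0 0 0.6 0 -1;0 0 0 0 -1;0 0 0 0 -1;0 0 0 0 -1"

```text
clock: 14.93
position: [0.5045, -0.1035, 0.0377]
ee_rot: [3.135, -0.204, 0.003]
force: [-0.3, -0.8, -5.4]
width: 0.649
gripper_force: 30.0
```

```bash
python3 -c "
from h import *
go(.5024,-.1052,.030,-7.56)"
```

```text
turn 0.13
t 14.93 pos [ 0.5045 -0.1035  0.0377] yaw -7.43 tilt [ 0.  0. -1.] F [-0.32 -0.81 -5.36] w 0.649 delta tool cm [-0.18  0.2   0.77]
```

Emit:
play_rows --increments "0 0.2 0.4 0.1 -1;0 0 0.3 0 -1;0 0 0 0 -1;0 0 0 0 -1"

```text
clock: 15.27
position: [0.5034, -0.1059, 0.0299]
ee_rot: [3.135, -0.207, 0.0]
force: [1.5, -0.8, -4.0]
width: 0.649
gripper_force: 30.0
```

Emit:
play_rows --increments "0 0 0 0 0.6;0 0 0 0 0.6;0 0 0 0 0.6;0 0 0 0 0.6;0 0 0 0 0.6"

```text
clock: 15.68
position: [0.5035, -0.1056, 0.0299]
ee_rot: [3.135, -0.207, 0.001]
force: [-0.0, 0.9, -0.3]
width: 0.799
gripper_force: 0.0
```

Emit:
play_rows --increments "0 0 0 0 0.6;0 0 -2 0 0.6;0 0 -2.5 0 0.6;0 0 -2.5 0 0.6;0 0 0 0 0.6"

```text
clock: 16.1
position: [0.5061, -0.1058, 0.1039]
ee_rot: [3.134, -0.207, 0.01]
force: [0.4, -0.8, 0.2]
width: 0.802
gripper_force: 0.0
```

Emit:
play_rows --increments "-3 0 0 0 0.6;-3 0 0 0 0.2;-3 0 0 0 0.2;0 0 0 0 0.2;0 0 0 0 0.2"

```text
clock: 16.52
position: [0.4127, -0.0939, 0.0997]
ee_rot: [3.134, -0.207, -0.001]
force: [0.9, -0.4, 0.7]
width: 0.607
gripper_force: 0.0
```

```bash
python3 -c "
from h import *
go(.5024,-.1052,.030,-7.56)
a=vision.get_image('wrist'); save(a,'w1')
b=vision.get_image('scene'); save(b,'s2')
P,r,c=pts(a)
m=(P[:,2]>.04)&(P[:,2]<.08)&(P[:,0]>.34)&(P[:,1]<0)&(P[:,1]>-.2)&(P[:,0]<.6)
print(m.sum())
f=(P[:,2]>.052)&(P[:,2]<.0655)&m&(P[:,0]<.42)
for n,k in(('all',m),('fin',f),('lid',m&(P[:,2]>.066))):
  if k.sum()>20: print(n,cv2.minAreaRect((P[k][:,:2]*1000).astype(np.float32)),cv2.boxPoints(cv2.minAreaRect((P[k][:,:2]*1000).astype(np.float32))).round().tolist(),np.median(P[k],axis=0))
"
```

```text
turn -0.0
t 16.52 pos [ 0.4127 -0.0939  0.0997] yaw -7.56 tilt [ 0.  0. -1.] F [ 0.88 -0.4   0.66] w 0.607 delta tool cm [ 9.04 -0.06  6.97]
20678
all ((469.30328369140625, -101.1309814453125), (60.64784240722656, 156.1188201904297), 83.15581512451172) [[388.0, -122.0], [543.0, -141.0], [550.0, -80.0], [395.0, -62.0]] [ 0.49158148 -0.10276469  0.06923197]
fin ((406.0235595703125, -93.33085632324219), (9.870824813842773, 28.627748489379883), 82.8329849243164) [[391.0, -96.0], [420.0, -100.0], [421.0, -90.0], [392.0, -87.0]] [ 0.4070437  -0.09356064  0.06049836]
lid ((487.07733154296875, -103.26431274414062), (60.64784240722656, 120.31559753417969), 83.15581512451172) [[424.0, -126.0], [543.0, -141.0], [550.0, -80.0], [431.0, -66.0]] [ 0.49346704 -0.10369915  0.06926248]
```

View pics/w1.png

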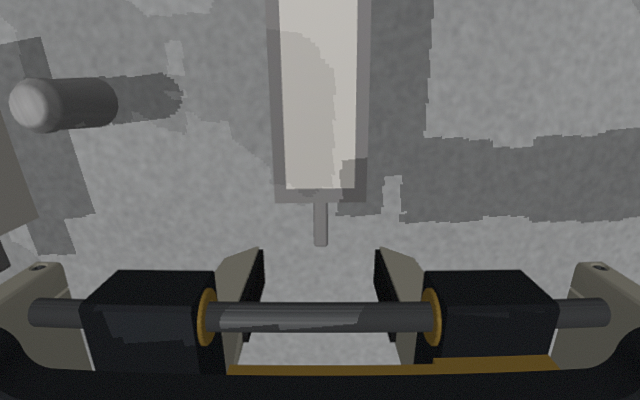

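The wrist view shows the bin upright and the fin at (222, 320), centred between the fingers. It measures about 1 mm off the bay line.

Emit:
play_rows --increments "-0.4 0 1.5 0 0.2;0 0 1.5 0 0.2;0 0 1.5 0 0.2;0 0 1.5 0 0.2;0 0 0.6 0 0.2"

```text
clock: 17.03
position: [0.4105, -0.0932, 0.0321]
ee_rot: [-3.134, 0.207, 0.002]
force: [-0.7, 0.1, 0.2]
width: 0.603
gripper_force: 0.0
```

Emit:
play_rows --increments "0 0 0 0 0.2;0 0 0 0 -1;0 0 0 0 -1;0 0 0 0 -1;0 0 0 0 -1"

```text
clock: 17.45
position: [0.4107, -0.0934, 0.0344]
ee_rot: [3.135, -0.207, 0.002]
force: [-0.5, -0.9, -0.4]
width: 0.358
gripper_force: 0.0
```

Emit:
play_rows --increments "0 0 0 0 -1;0 0 0 0 -1;0 0 0 0 -1;0 0 0 0 -1;0 0 0 0 -1"

```text
clock: 17.87
position: [0.4101, -0.0933, 0.0337]
ee_rot: [3.135, -0.207, 0.0]
force: [-1.1, 0.6, 0.0]
width: 0.02
gripper_force: 0.0
```

```bash
python3 -c "
from h import *
go(.7007-.097*.9913,-.1315+.097*.1315,.033,-7.56)"
```

```text
turn -0.0
t 17.87 pos [ 0.4101 -0.0933  0.0337] yaw -7.56 tilt [ 0.  0. -1.] F [-1.13  0.61  0.04] w 0.02 delta tool cm [19.61 -0.04  0.07]
```

Emit:
play_rows --increments "0 0 0 0 -1;0 0 0 0 -1"

```text
clock: 18.03
position: [0.4101, -0.0933, 0.0337]
ee_rot: [3.135, -0.207, -0.0]
force: [0.1, 0.3, -1.0]
width: 0.006
gripper_force: 0.0
```

```bash
python3 -c "
from h import *
go(.5,-.1,.033,-7.56)
a=vision.get_image('wrist'); save(a,'w2')
b=vision.get_image('scene'); 
cv2.imwrite('pics/both.png',np.hstack([a['frame'][:,:,::-1],cv2.resize(b['frame'][60:260,250:570,::-1],(640,400))])[:, :])
x=cv2.imread('pics/both.png'); cv2.imwrite('pics/both2.png',cv2.resize(np.vstack([x[:,:640],x[:,640:]]),(480,600)))
P,r,c=pts(a)
m=(P[:,2]>.066)&(P[:,2]<.08)&(P[:,0]>.34)&(P[:,1]<0)&(P[:,1]>-.2)&(P[:,0]<.6)
print(cv2.boxPoints(cv2.minAreaRect((P[m][:,:2]*1000).astype(np.float32))).round().tolist())
"
```

```text
turn 0.01
t 18.03 pos [ 0.4101 -0.0933  0.0337] yaw -7.55 tilt [ 0.  0. -1.] F [ 0.07  0.29 -1.04] w 0.006 delta tool cm [ 9.   -0.52  0.07]
[[415.0, -125.0], [525.0, -139.0], [533.0, -78.0], [422.0, -65.0]]
```

View pics/both2.png

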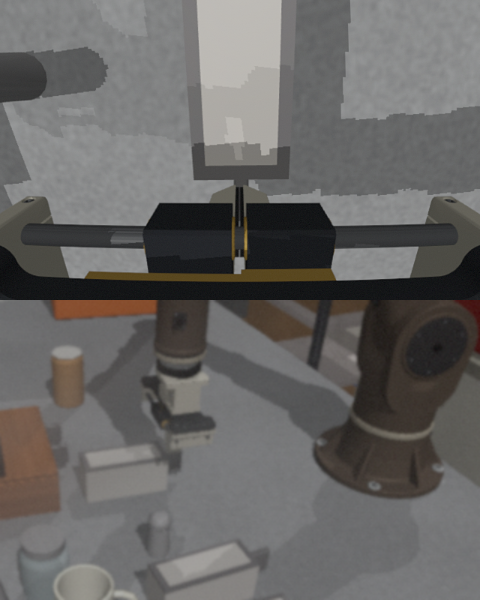

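```bash
python3 -c "
import cv2,numpy as np
a=cv2.imread('pics/both.png')
w=cv2.resize(a[200:350,200:440],None,fx=2.5,fy=2.5)
s=cv2.resize(a[50:310,640+60:640+340],None,fx=1,fy=1)
o=np.zeros((375+260-40,800,3),np.uint8); o[:375,:600]=w; o[375:,:280]=s[:220]
cv2.imwrite('pics/z1.png',o)
from h import *
im=vision.get_image('wrist'); P,r,c=pts(im)
for col in (308,314,320,326,332):
  k=(c==col)&(r>220)&(r<300)&(r%4==0); print(col,[(int(rr),*(p*1000).round().astype(int).tolist()) for rr,p in zip(r[k],P[k])])
"
```

```text
308 [(224, 436, -91, 69), (228, 434, -91, 69), (232, 432, -91, 69), (236, 430, -90, 69), (240, 397, -83, -2), (244, 395, -83, -1), (248, 421, -89, 63), (252, 422, -89, 68), (256, 421, -89, 72), (260, 422, -89, 77), (264, 421, -89, 81), (268, 421, -90, 84), (272, 446, -95, 133), (276, 446, -95, 135), (280, 446, -95, 137), (284, 446, -95, 139), (288, 446, -95, 142), (292, 445, -95, 142), (296, 446, -95, 145)]
314 [(224, 436, -94, 69), (228, 434, -94, 69), (232, 431, -93, 68), (236, 430, -93, 70), (240, 424, -92, 60), (244, 422, -92, 60), (248, 420, -92, 61), (252, 419, -92, 65), (256, 419, -92, 69), (260, 420, -92, 73), (264, 420, -92, 79), (268, 419, -92, 81), (272, 419, -92, 85), (276, 419, -92, 88), (280, 419, -92, 91), (284, 420, -92, 95), (288, 419, -92, 98), (292, 419, -92, 101), (296, 419, -92, 103)]
320 [(224, 435, -97, 69), (228, 434, -96, 70), (232, 431, -96, 68), (236, 429, -96, 68), (240, 424, -95, 61), (244, 421, -95, 60), (248, 419, -95, 60), (252, 419, -95, 65), (256, 419, -95, 69), (260, 419, -94, 73), (264, 419, -95, 78), (268, 419, -95, 82), (272, 419, -95, 85), (276,
[... 258 characters left out ...]
, 420, -98, 63), (252, 421, -98, 69), (256, 420, -98, 72), (260, 420, -97, 76), (264, 420, -97, 80), (268, 420, -97, 84), (272, 421, -97, 89), (276, 420, -97, 91), (280, 420, -97, 94), (284, 420, -97, 96), (288, 420, -97, 100), (292, 444, -99, 140), (296, 443, -99, 141)]
332 [(224, 435, -102, 69), (228, 432, -102, 69), (232, 430, -102, 68), (236, 429, -101, 69), (240, 396, -100, -1), (244, 392, -100, -2), (248, 389, -99, -2), (252, 420, -100, 67), (256, 420, -100, 72), (260, 420, -100, 76), (264, 420, -100, 81), (268, 420, -100, 85), (272, 445, -101, 133), (276, 445, -101, 135), (280, 445, -101, 137), (284, 445, -101, 139), (288, 446, -101, 142), (292, 446, -101, 144), (296, 446, -101, 146)]
```

View pics/z1.png

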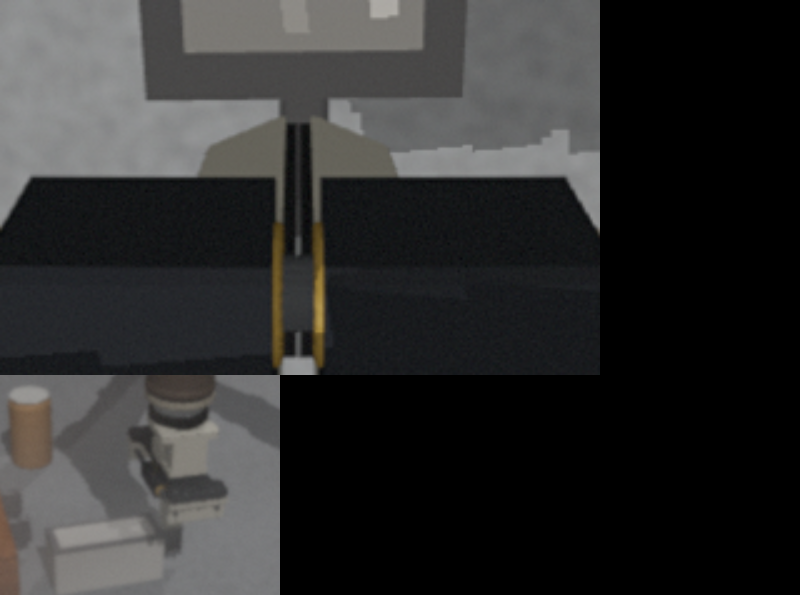

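Emit:
play_rows --increments "0 0 0 0 0.2;0 0 0 0 0.2;0 0 0 0 0.2;0 0 0 0 0.2;0 0 0 0 0.2"

```text
clock: 18.6
position: [0.4101, -0.0933, 0.0337]
ee_rot: [3.135, -0.207, 0.0]
force: [-0.5, -0.1, 0.6]
width: 0.313
gripper_force: 0.0
```

Emit:
play_rows --increments "0 0 0 0 0.2;0 0 0 0 0.2;0 0 0 0 0.2;0 0 0 0 0.2"

```text
clock: 18.93
position: [0.4101, -0.0933, 0.0337]
ee_rot: [3.135, -0.207, 0.0]
force: [-0.0, 0.3, 0.3]
width: 0.583
gripper_force: 0.0
```

```bash
python3 -c "
from h import *
go(.5,-.1,.033,-7.56)
im=vision.get_image('wrist'); P,r,c=pts(im); cv2.imwrite('pics/w3.png',im['frame'][180:380,160:480,::-1].repeat(2,0).repeat(2,1))
k=(r>220)&(r<400)&(P[:,2]>.005)&(P[:,2]<.1)&(P[:,0]<.4265)
q=P[k]; y=q[:,1]-(-.0933)
for b in np.arange(-.07,.07,.005):
  s=q[abs(y-b)<.0025]
  if len(s): i=s[:,2].argmin(); print(round(b,3),len(s),(s[i]*1000).round(),s[:,0].min().round(3))
"
```

```text
turn 0.0
t 18.93 pos [ 0.4101 -0.0933  0.0337] yaw -7.56 tilt [ 0.  0. -1.] F [-0.01  0.25  0.26] w 0.583 delta tool cm [ 9.   -0.52  0.07]
-0.045 63 [ 415. -136.   73.] 0.414
-0.04 342 [ 416. -131.   69.] 0.415
-0.035 438 [ 417. -126.   64.] 0.415
-0.03 557 [ 416. -124.   60.] 0.415
-0.025 521 [ 414. -120.   61.] 0.396
-0.02 18 [ 426. -112.   68.] 0.426
-0.015 2 [ 426. -110.   68.] 0.426
-0.01 1 [ 426. -106.   67.] 0.426
-0.005 291 [404. -98.  58.] 0.392
0.0 544 [418. -92.  59.] 0.391
0.005 203 [396. -87.  58.] 0.392
0.025 538 [422. -67.  61.] 0.407
0.03 613 [408. -66.  61.] 0.403
0.035 411 [425. -61.  65.] 0.424
0.04 242 [426. -55.  70.] 0.425
0.045 4 [426. -51.  81.] 0.426
```

View pics/w3.png

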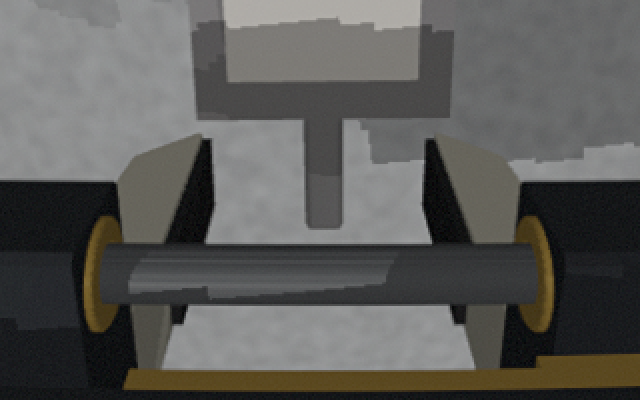

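The wrist view and depth show the fingertips at z ≈ 0.060, while the reported TCP is 0.034. So the tips are really about 27 mm higher than reported, and they closed just above the fin. I'll lower by that amount, watching the force.

Emit:
play_rows --increments "0 0 0.7 0 0.2;0 0 0.7 0 0.2;0 0 0.6 0 0.2;0 0 0 0 0.2"

```text
clock: 19.32
position: [0.4091, -0.0931, 0.0123]
ee_rot: [-3.135, 0.207, 0.004]
force: [-0.1, 0.1, 0.8]
width: 0.6
gripper_force: 0.0
```

Emit:
play_rows --increments "0 0 0.4 0 0.2;0 0 0.3 0 0.2;0 0 0 0 0.2;0 0 0 0 0.2"

```text
clock: 19.65
position: [0.41, -0.0932, 0.0066]
ee_rot: [-3.135, 0.207, 0.0]
force: [0.1, -0.2, -0.4]
width: 0.597
gripper_force: 0.0
```

Emit:
play_rows --increments "0 0 0 0 -1;0 0 0 0 -1;0 0 0 0 -1;0 0 0 0 -1;0 0 0 0 -1"

```text
clock: 20.07
position: [0.4102, -0.0933, 0.0068]
ee_rot: [3.135, -0.207, 0.0]
force: [-0.2, -0.0, 0.4]
width: 0.287
gripper_force: 0.0
```

Emit:
play_rows --increments "0 0 0 0 -1;0 0 0 0 -1;0 0 0 0 -1;0 0 0 0 -1"

```text
clock: 20.4
position: [0.4101, -0.0934, 0.0068]
ee_rot: [3.135, -0.207, -0.0]
force: [0.4, 0.5, 1.3]
width: 0.106
gripper_force: 30.0
```

```bash
python3 -c "
from h import *
go(.7007-.097*.9913,-.1315+.097*.1315,.007,-7.56)
im=vision.get_image('wrist'); P,r,c=pts(im)
k=(P[:,2]>.0)&(r>220)&(P[:,0]<.424)&(P[:,2]<.1)&(abs(P[:,1]+.0933)<.03)&(abs(P[:,1]+.0933)>.01)&(P[:,2]>.012); print(P[k][:,2].min() if k.any() else None)"
```

```text
turn 0.01
t 20.4 pos [ 0.4101 -0.0934  0.0068] yaw -7.55 tilt [ 0.  0. -1.] F [0.36 0.52 1.3 ] w 0.106 delta tool cm [19.61 -0.04 -0.02]
0.05487738929282221
```

Emit:
play_rows --increments "1 0 0 0 -1;1.5 0 0 0 -1;1.5 0 0 0 -1;1.5 0 0 0 -1;1.5 0 0 0 -1"

```text
clock: 20.87
position: [0.4779, -0.1024, 0.0065]
ee_rot: [3.135, -0.207, -0.007]
force: [-8.7, 0.9, 12.2]
width: 0.109
gripper_force: 30.0
```

Emit:
play_rows --increments "1.5 0 0 0 -1;1.5 0 0 0 -1;1.5 0 0 0 -1;1 0 0 0 -1;0 0 0 0 -1"

```text
clock: 21.28
position: [0.5356, -0.1098, 0.0065]
ee_rot: [-3.135, 0.207, -0.001]
force: [2.1, -0.3, -0.9]
width: 0.109
gripper_force: 30.0
```

```bash
python3 -c "
from h import *
go(.7007-.0928*.9913,-.1315+.0928*.1315,.007,-7.56)
b=vision.get_image('scene'); im=vision.get_image('wrist')
cv2.imwrite('pics/v4.png',np.vstack([im['frame'][:,:,::-1][::1],cv2.resize(b['frame'][80:280,150:470,::-1],(640,400))])[::1])
x=cv2.imread('pics/v4.png'); cv2.imwrite('pics/v4.png',cv2.resize(x,(480,600)))
"
```

```text
turn -0.0
t 21.28 pos [ 0.5356 -0.1098  0.0065] yaw -7.56 tilt [ 0.  0. -1.] F [ 2.15 -0.32 -0.9 ] w 0.109 delta tool cm [ 7.38 -0.02 -0.05]
```

View pics/v4.png

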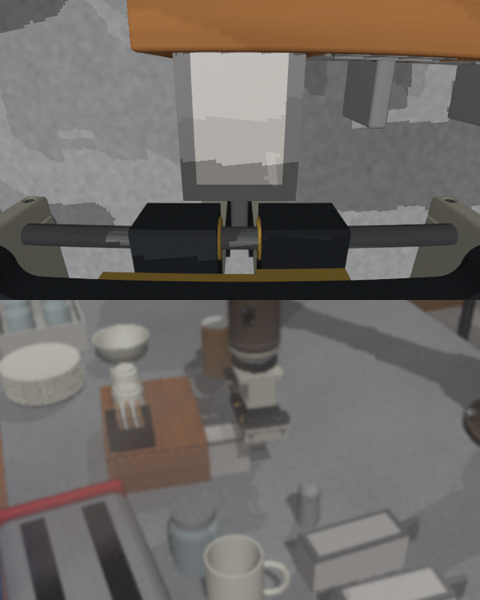

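The wrist view shows the bin (columns 180–300) entering the bay straight. I'll continue.

Emit:
play_rows --increments "0.8 0 0 0 -1;1.2 0 0 0 -1;1.2 0 0 0 -1;1.2 0 0 0 -1;1.0 0 0 0 -1"

```text
clock: 21.8
position: [0.5864, -0.1167, 0.0065]
ee_rot: [3.135, -0.207, -0.004]
force: [-4.5, 0.4, 5.1]
width: 0.107
gripper_force: 30.0
```

Emit:
play_rows --increments "0.6 0 0 0 -1;0.3 0 0 0 -1;0 0 0 0 -1;0 0 0 0 -1"

```text
clock: 22.13
position: [0.5963, -0.118, 0.0065]
ee_rot: [3.135, -0.207, 0.0]
force: [2.1, -0.2, -3.9]
width: 0.106
gripper_force: 30.0
```

```bash
python3 -c "
from h import *
go(.7007-.0928*.9913,-.1315+.0928*.1315,.007,-7.56)"
```

```text
turn 0.01
t 22.13 pos [ 0.5963 -0.118   0.0065] yaw -7.55 tilt [ 0.  0. -1.] F [ 2.07 -0.2  -3.92] w 0.106 delta tool cm [ 1.25 -0.04 -0.05]
```

Now slow steps until the force rises against the stop.

Emit:
play_rows --increments "0.3 0 0 0 -1;0.3 0 0 0 -1;0.3 0 0 0 -1;0 0 0 0 -1"

```text
clock: 22.47
position: [0.6061, -0.1193, 0.0066]
ee_rot: [3.135, -0.207, 0.001]
force: [0.7, -0.6, -4.2]
width: 0.109
gripper_force: 30.0
```

Emit:
play_rows --increments "0.1 0 0 0 -1;0.1 0 0 0 -1;0.1 0 0 0 -1"

```text
clock: 22.72
position: [0.6078, -0.1195, 0.0065]
ee_rot: [3.135, -0.207, -0.002]
force: [-5.2, 1.6, 2.1]
width: 0.105
gripper_force: 30.0
```

Emit:
play_rows --increments "0.1 0 0 0 -1;0.1 0 0 0 -1"

```text
clock: 22.88
position: [0.6076, -0.1195, 0.0065]
ee_rot: [3.135, -0.207, -0.008]
force: [-13.4, 2.8, 9.4]
width: 0.108
gripper_force: 30.0
```

Emit:
play_rows --increments "-0.2 0 0 0 -1;0 0 0 0 -1;0 0 0 0 -0.3;0 0 0 0 -0.3;0 0 0 0 -0.3"

```text
clock: 23.3
position: [0.6096, -0.1197, 0.0073]
ee_rot: [3.135, -0.207, 0.003]
force: [1.5, -0.4, 0.7]
width: 0.275
gripper_force: 0.0
```

Emit:
play_rows --increments "0 0 0 0 -0.3;0 0 0 0 -0.3;-1 0 0 0 -0.3;-2 0 0 0 -0.3;-2 0 0 0 -0.3"

```text
clock: 23.72
position: [0.559, -0.1129, 0.0067]
ee_rot: [-3.135, 0.207, -0.002]
force: [-0.4, -0.3, 0.3]
width: 0.349
gripper_force: 0.0
```

Emit:
play_rows --increments "-1.5 0 -3 0 -0.3;-2 0 -3 0 -0.3;-2 0 -3 0 -0.3;-2 0 -3 0 -0.3;-3 0 0 0 -0.3"

```text
clock: 24.13
position: [0.4589, -0.0994, 0.1319]
ee_rot: [3.134, -0.207, 0.016]
force: [1.3, -0.0, 0.9]
width: 0.352
gripper_force: 0.0
```

Emit:
play_rows --increments "-3 0 0 0 -0.3;0 0 0 0 -0.3;0 0 0 0 -0.3"

```text
clock: 24.38
position: [0.424, -0.0954, 0.1272]
ee_rot: [3.134, -0.207, 0.001]
force: [0.2, -0.0, 0.5]
width: 0.347
gripper_force: 0.0
```

```bash
python3 -c "
from h import *
go(.5,-.1,.1,-7.56)
im=vision.get_image('wrist'); save(im,'w5'); P,r,c=pts(im)
O=np.array([.6165,-.1959]);u=np.array([.9913,-.1315]);v=np.array([.1315,.9913])
X=(P[:,:2]-O)@u;Y=(P[:,:2]-O)@v;Z=P[:,2]
for n,y in(('ours',.075),('mid',0),('right',-.075)):
  k=(abs(Y-y)<.012)&(Z>.045)&(Z<.066)&(X<-.005)&(X>-.06)
  if k.any(): print(n,k.sum(),'tip',np.percentile(X[k],2).round(4),'y',np.median(Y[k]).round(4))
t=vision.get_image('top'); P,r,c=pts(t)
for y in(.195,.31):
  m=(abs(P[:,1]-y)<.06)&(P[:,0]>.35)&(P[:,0]<.6)&(P[:,2]>.066)&(P[:,2]<.082)
  print(cv2.boxPoints(cv2.minAreaRect((P[m][:,:2]*1000).astype(np.float32))).round().tolist())
"
```

```text
turn -0.01
t 24.38 pos [ 0.424  -0.0954  0.1272] yaw -7.57 tilt [ 0.  0. -1.] F [ 0.22 -0.02  0.46] w 0.347 delta tool cm [ 7.6  -0.55  2.72]
[[400.0, 222.0], [401.0, 160.0], [576.0, 165.0], [575.0, 226.0]]
[[392.0, 285.0], [576.0, 270.0], [581.0, 333.0], [397.0, 348.0]]
```

View pics/w5.png

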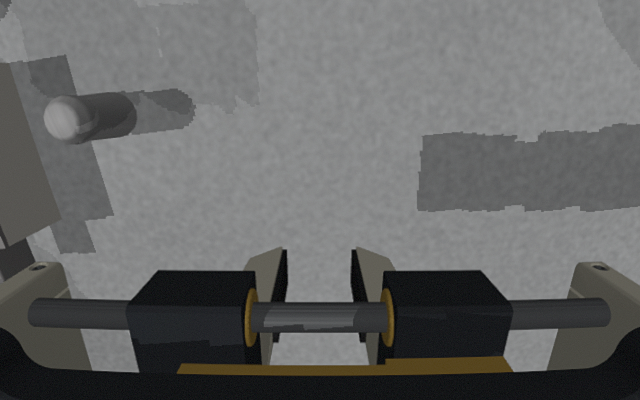

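The used-up bins are within 6 mm of their start. The stand is out of view in this shot, so I'll move forward a little to check that the bin is home.

Emit:
play_rows --increments "2.5 0 0 0 -0.3;2.5 0 0 0 -0.3;2.5 0 0 0 -0.3;2.5 0 0 0 -0.3;0 0 0 0 -0.3"

```text
clock: 24.9
position: [0.5299, -0.1088, 0.1264]
ee_rot: [-3.134, 0.207, -0.006]
force: [0.7, 0.6, 0.7]
width: 0.351
gripper_force: 0.0
```

Emit:
play_rows --increments "0 0 0 0 -0.3;0 0 0 0 -0.3"

```text
clock: 25.07
position: [0.5239, -0.1082, 0.126]
ee_rot: [-3.134, 0.207, 0.002]
force: [-0.8, -1.1, 0.5]
width: 0.348
gripper_force: 0.0
```

```bash
python3 -c "
from h import *
im=vision.get_image('wrist'); save(im,'w6'); P,r,c=pts(im)
O=np.array([.6165,-.1959]);u=np.array([.9913,-.1315]);v=np.array([.1315,.9913])
X=(P[:,:2]-O)@u;Y=(P[:,:2]-O)@v;Z=P[:,2]
for n,y in(('ours',.075),('mid',0),('right',-.075)):
  k=(abs(Y-y)<.012)&(Z>.045)&(Z<.066)&(X<-.005)&(X>-.06)
  if k.any(): print(n,k.sum(),'tip',np.percentile(X[k],2).round(4),'y',np.median(Y[k]).round(4))
k=(Z>.08)&(Z<.092)&(X<.02); print('front',np.percentile(X[k],[1,5]).round(4) if k.any() else 0)
"
```

```text
ours 691 tip -0.0368 y 0.0752
mid 903 tip -0.0365 y 0.0046
right 1086 tip -0.0368 y -0.0686
front [-0.0017 -0.0009]
```

View pics/w6.png

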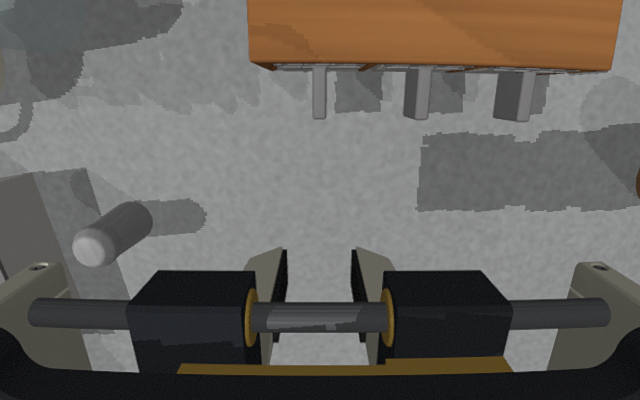

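All three pulls (columns 320, 418 and 515, row ~118) stick out by the same 36.5–36.8 mm, so the bin is home and released.

```bash
python3 -c "
from h import *
print(job.sign_off())"
```

```text
the job is handed in; nothing more can be done
None
```

The full bin was the left one (about 0.5 kg by lift force). It is home against the stop and released, the two used-up bins stand within about 6 mm of where they began, and the job is handed in; no verdict came back.

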